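# Pick the long immersion pocket for an order

### The job

An order needs the longer of the two brass immersion pockets (the tallest piece in the three-tube holder). Pull it straight up out of its tube and stand it foot down in the empty steel cup, lowering it to the bottom of the cup before you let go. Leave the short pocket and the T-handled key standing in their tubes, and keep the cup upright.

Things in the scene. Friction and masses are not known exactly. Their poses are not given: they have to be found in the camera images.
- pocket_grip (a point): Long brass immersion pocket, loose, 195 mm, about 0.2 kg, upright in a tube: round stem 14 mm thick, 140 mm long; above it a hexagon flange 30 mm across flats, 10 mm high; on top a round boss 22 mm thick, 45 mm high. This point: the place to grip, on the axis in the middle of the boss, 22 mm above the flange, 23 mm below the top end, 172 mm above the foot. z axis: foot to boss.
- pocket_foot (a point): Foot of the long pocket: centre of the flat lower end of its stem; z axis as above. It stands in a fixed grey holder: three upright tubes in a straight row, 90 mm apart, 20 mm wide inside, 27 mm outside, rims 66 mm and tube floors 6 mm above the table. Which piece stands in which tube varies.
- cup: The empty round steel cup, loose, 0.45 kg, standing on the table on the robot's right (its y is negative), apart from the holder: 54 mm outer diameter, 105 mm high, wall 3 mm (opening 48 mm), inner floor 5 mm above its underside. Origin: centre of its underside; z axis up.
- short_grip (a point): The short brass immersion pocket, standing in another tube of the same holder: like the long one but 125 mm long (stem 70 mm), so its top is 70 mm lower (131 mm above the table). This point is in the middle of its boss, 102 mm above its foot. To be left where it is.
- key_bar (a point): The steel T-handled socket key, standing in the remaining tube: 116 mm tall (top 122 mm above the table), with a 70 mm level crossbar 12 mm thick at the top, set roughly square to the row of tubes. This point is the middle of the crossbar, 110 mm above its foot. To be left where it is.

How it is judged:
By the outcome, as a careful person would: the job done as asked, in the order asked, and still so for the second after the job is handed in, with the robot touching nothing.
It also fails if it takes over 40 s, if anything falls off the work surface, if the arm or the gripper's body presses on something with over 40 N, if the wrist force passes 120 N, or if a joint passes its speed limit or range.

### The arm

A 6-joint arm with a two-finger parallel gripper is mounted at the origin on the work surface. World frame = base frame: x ahead of the robot, y to its left, z up, the work surface at z = 0. Lengths are in m, angles in rad, forces in N, time in s.
With the tool pointing down it reaches from about 0.375 to 0.9 m from the base axis. Payload 3.1 kg.
Tool frame: the origin (TCP) lies at the very end of the fingers, on their centre line; the grasp point (between the pads) lies 19 mm behind it (hold_point_z is the distance from the TCP to the grasp point, in m); x points along the fingers, y is the direction in which the jaws open and shut, and the axes are right-handed (so a half turn about x gives the same grasp; the last joint's range is limited). The gripper opens to 87 mm and grips with 3 to 60 N. Pads are 19 mm wide; open, the fingers measure 117 mm over their backs; the gripper's body (75 mm by 190 mm) begins 51 mm behind the grasp point.
Start: joints at [1.01, 0.527, 1.433, -0, 1.181, -0.178], TCP at [0.233, 0.58, 0.223] pointing down, gripper open.
Joint ranges: [-3.08, 3.08], [-0.75, 2.2], [0.22, 2.44], [-1.43, 4.57], [0, 2.65], [-2.85, 2.85]. Speed limits (rad/s): [2.79, 2.79, 3.14, 3.14, 3.14, 3.14].

### API

Orientations are given as a unit quaternion [x, y, z, w].
In Python, from rig import * gives the robot as it stands.
- The arm moves only by the tool send_rows, never from a script. Its argument "steps" is a list that holds one entry, the list of rows, each a list of 6 numbers: the shift along the tool's x, y, z in cm, then the turn, a rotation vector about the tool's x, y, z in units of 6 degrees (1.0 is 6 degrees). In form: [[[x, y, z, wx, wy, wz], ...]]. A call has 1 to 8 rows; each row shifts and turns the pose as measured when the row begins, along the tool's axes as they then stand; what a row does not reach is not made up. A row lasts 1/12 s, in which the tool goes at most 41.7 mm and 7.16 degrees, less where a joint would pass 70% of its speed; a pose out of reach is approached as far as the arm can. A call is refused whole if a number of a shift passes 4.17 or a number of a turn 1, either way. A call with a gripper value outside its range is refused whole. "gripper" is the closure, from 0 (fully open) to 1 (shut), set as the call begins (left out, the last holds). The fingers move at their own pace and stop on an object; "force" is the grip in N (left out, the last holds). Time passes only in rows, so rows that do not move let the fingers close. It gives the time, the measured TCP pose, the force and the opening at its end, in the units of the state.
- get_obs(): the state, without advancing time (a new reading comes with each control period).
- camera(name): name is "side" or "top"; returns (picture, depth): 420x560x3 uint8, red, green, blue; 420x560 float32, m along the optical axis (not along the pixel's ray), 0 where there is no reading.
- camera_params(name): a dict with "intrinsics" (3x3 intrinsics, pixels), "D" ([k1, k2, p1, p2, k3] as OpenCV has them; the pictures are not rectified), "position" and "attitude" of the camera in the world. Camera axes: x right, y down, z forward; pixel columns grow to the right and rows downward; lengths in m; the calibration is good to about 2 mm. A picture is of the moment at which its call begins. camera_params takes no time and is no camera call.
- hand_in(): hands the job in, once; it reports no verdict.
The state is a dict: "time": time; "q": joint angles; "joint_velocities": joint speeds; "joint_torque": joint torques, N m; "position": TCP position; "tool_rot": TCP orientation; "ft_force": force on the tool from outside, world axes, zero at the start; "moment": the same for the moment, N m; "grip_width": finger opening in m.
Only numpy, scipy, OpenCV 4.12 (cv2) and the standard library are available. Lean on these libraries where they do the work, as an engineer would, in place of code of your own. Each camera call takes 0.05 s, during which the arm holds its last target.

## Working session

There is one attempt and no reset: what is moved stays moved. The work goes in short steps, Python scripts to look and compute and a tool call to move; the robot and the scene stay as the last step left them, time stands still between calls to the robot, and variables do not carry over. Pictures are saved under pics/ and viewed, and the job is handed in when it is done.

Besides the shell and the picture viewer there is one more tool, called after "Emit:" as name(argument=value, ...), one argument or row to a line, values as JSON. send_rows: Moves the arm, as the interface text tells. Its arguments: {"type":"object","properties":{"steps":{"type":"array"},"gripper":{"type":"number"},"force":{"type":"number"}},"required":["steps"]}

```bash
ls; mkdir -p pics
python3 - <<'E'
from rig import *
import cv2,numpy as np
np.set_printoptions(precision=4,suppress=True)
for n in("side","top"):
    p,d=camera(n); cv2.imwrite(f"pics/{n}0.png",p[:,:,::-1]); np.save(f"{n}0.npy",d); np.save(f"{n}0rgb.npy",p)
    print(camera_params(n))
print(get_obs())
E
```

```text
pics
{'intrinsics': array([[430.8719,   0.    , 279.5466],
       [  0.    , 430.8719, 210.7494],
       [  0.    ,   0.    ,   1.    ]]), 'D': array([-0.0795,  0.    ,  0.    ,  0.    ,  0.    ]), 'position': array([ 0.2293, -0.5358,  0.6056]), 'attitude': array([ 0.8616, -0.2452,  0.1134, -0.4297])}
{'intrinsics': array([[406.4723,   0.    , 279.9735],
       [  0.    , 406.4723, 206.2168],
       [  0.    ,   0.    ,   1.    ]]), 'D': array([0.0197, 0.    , 0.    , 0.    , 0.    ]), 'position': array([0.4685, 0.0147, 0.8956]), 'attitude': array([ 0.7146, -0.6975,  0.0415, -0.0337])}
{'time': 0.1, 'q': array([ 1.0105,  0.5284,  1.4338, -0.    ,  1.1814, -0.1785]), 'joint_velocities': array([ 0.0006, -0.0031, -0.004 ,  0.0004, -0.001 , -0.0004]), 'joint_torque': array([  0.0007, -44.0986, -17.715 ,   0.0636,   0.0534,  -0.    ]), 'position': array([0.2325, 0.5794, 0.2217]), 'tool_rot': array([ 0.1335,  0.6945, -0.1348,  0.694 ]), 'ft_force': array([-0.6065, -0.7941, -0.9833]), 'moment': array([ 0.0102, -0.0707, -0.0023]), 'grip_width': 0.08707709114898395}
```

View pics/side0.png

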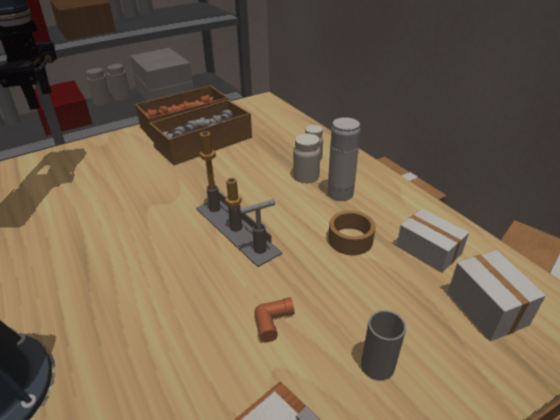

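View pics/top0.png

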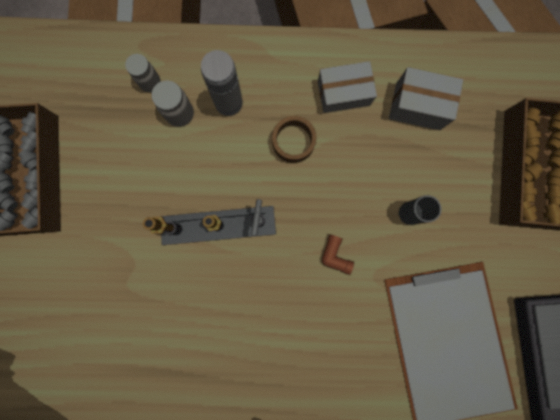

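The side view shows the long pocket at about (207,145), the short one at (232,188), the key at (260,215) and the cup rim at (385,328). In the top view the long pocket is at about (155,225) and the cup rim at (427,209). Next I measure these with the depth and rays.

```bash
cat > h.py <<'E'
from rig import *
import cv2,numpy as np
from scipy.spatial.transform import Rotation as R
np.set_printoptions(precision=4,suppress=True)
def cloud(n,d):
    c=camera_params(n); v,u=np.mgrid[:420,:560]
    uv=np.stack([u,v],-1).reshape(-1,1,2).astype(np.float64)
    xy=cv2.undistortPoints(uv,c['intrinsics'],c['D'])[:,0]
    ray=np.c_[xy,np.ones(len(xy))]
    P=(ray*d.reshape(-1,1))@R.from_quat(c['attitude']).as_matrix().T+c['position']
    return P.reshape(420,560,3)
def rayplane(n,uv,z):
    c=camera_params(n)
    xy=cv2.undistortPoints(np.array(uv,float).reshape(-1,1,2),c['intrinsics'],c['D'])[:,0]
    r=np.c_[xy,np.ones(len(xy))]@R.from_quat(c['attitude']).as_matrix().T
    return c['position']+r*((z-c['position'][2])/r[:,2])[:,None]
E
python3 - <<'E'
from h import *
for n,boxes in(("side",dict(long=(185,125,225,190),short=(222,172,245,205),key=(240,195,280,222),cup=(355,305,410,382))),("top",dict(long=(140,210,172,240),short=(198,210,225,240),key=(245,195,270,240),cup=(395,190,445,228)))):
    d=np.load(n+"0.npy"); P=cloud(n,d)
    print(n,"table z",np.median(P[330:350,150:200,2]) )
    for k,(a,b,c,e) in boxes.items():
        Q=P[b:e,a:c]; D=d[b:e,a:c]; Q=Q[(D>0)]
        for lo,hi in((.185,.21),(.160,.185),(.14,.16),(.115,.135),(.097,.112),(.07,.095)):
            S=Q[(Q[:,2]>lo)&(Q[:,2]<hi)]
            if len(S)>3: print(k,lo,hi,len(S),"min",S.min(0),"max",S.max(0),"med",np.median(S,0))
    # cup rim circle fit
    a,b,c,e=boxes['cup'];Q=P[b:e,a:c].reshape(-1,3);S=Q[(Q[:,2]>.098)&(Q[:,2]<.112)]
    A=np.c_[2*S[:,:2],np.ones(len(S))];s=np.linalg.lstsq(A,(S[:,:2]**2).sum(1),rcond=None)[0]
    print("cup circ",s[:2],np.sqrt(s[2]+s[0]**2+s[1]**2),len(S))
for n in("side","top"):
    p=np.load(n+"0rgb.npy")
    a,b,c,e=(180,120,290,270) if n=="side" else (130,180,450,250)
    f=6 if n=="side" else 2.5
    im=p[b:e,a:c,::-1]; cv2.imwrite(f"pics/{n}crop.png",cv2.convertScaleAbs(cv2.resize(im,None,fx=f if n=="top" else 4,fy=f if n=="top" else 4,interpolation=cv2.INTER_CUBIC),alpha=1.8))
E
```

```text
side table z -0.0009158913239644129
long 0.185 0.21 106 min [0.4959 0.2194 0.1851] max [0.5178 0.2441 0.2014] med [0.505  0.2257 0.1965]
long 0.16 0.185 110 min [0.496  0.2194 0.1601] max [0.5182 0.2379 0.1848] med [0.5047 0.2245 0.1726]
long 0.14 0.16 116 min [0.492  0.2139 0.1458] max [0.5241 0.2416 0.1598] med [0.5044 0.223  0.1539]
long 0.115 0.135 56 min [0.5008 0.2247 0.1151] max [0.5151 0.2355 0.1347] med [0.5062 0.2281 0.1254]
long 0.097 0.112 35 min [0.5016 0.2254 0.0971] max [0.5135 0.2352 0.1118] med [0.5052 0.2281 0.1057]
long 0.07 0.095 181 min [0.5006 0.2239 0.07  ] max [0.6557 0.5004 0.0945] med [0.5672 0.4889 0.0763]
short 0.115 0.135 116 min [0.5075 0.1315 0.1152] max [0.5287 0.153  0.1332] med [0.5165 0.1375 0.1283]
short 0.097 0.112 69 min [0.5082 0.1317 0.0973] max [0.5291 0.147  0.112 ] med [0.5153 0.1352 0.1047]
short 0.07 0.095 129 min [0.5019 0.1264 0.0752] max [0.5357 0.1543 0.0947] med [0.5143 0.1348 0.0854]
key 0.115 0.135 186 min [0.4945 0.0441 0.115 ] max [0.5637 0.0614 0.1227] med [0.5283 0.0511 0.1196]
key 0.097 0.112 39 min [0.5087 0.0467 0.0974] max [
[... 932 characters left out ...]
[0.5063 0.2259 0.0841]
short 0.115 0.135 115 min [0.508  0.1315 0.1157] max [0.5284 0.1514 0.1348] med [0.5187 0.1415 0.1316]
short 0.097 0.112 10 min [0.5092 0.1316 0.0976] max [0.5229 0.1379 0.1115] med [0.5143 0.133  0.1058]
short 0.07 0.095 86 min [0.5022 0.1259 0.0754] max [0.5351 0.1549 0.0923] med [0.5124 0.1353 0.0866]
key 0.115 0.135 226 min [0.4949 0.0439 0.1152] max [0.5642 0.0616 0.1266] med [0.5293 0.053  0.1215]
cup 0.097 0.112 197 min [ 0.5292 -0.3082  0.097 ] max [ 0.5826 -0.2548  0.1092] med [ 0.5558 -0.2822  0.1045]
cup 0.07 0.095 223 min [ 0.5292 -0.3067  0.0702] max [ 0.5796 -0.255   0.0949] med [ 0.5545 -0.2856  0.0829]
cup circ [ 0.5556 -0.2812] 0.025167128119235636 186
```

View pics/sidecrop.png

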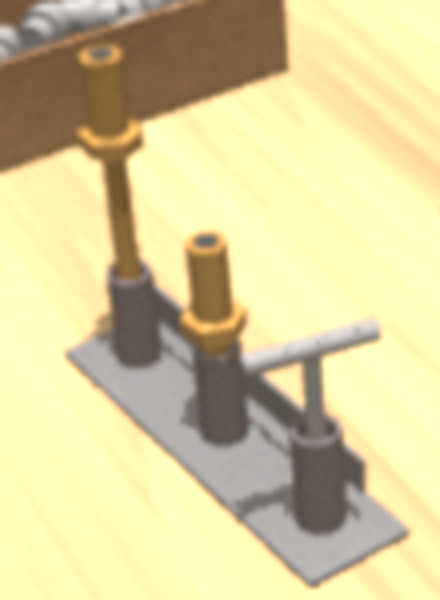

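View pics/topcrop.png

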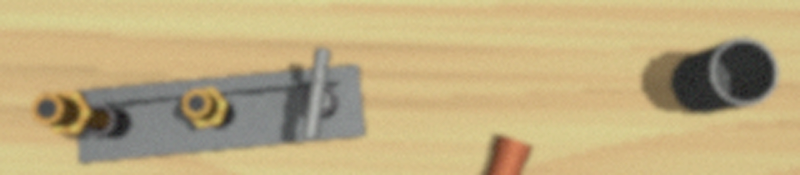

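```bash
cat >> h.py <<'E'
def go(target,yaw=None):
    o=get_obs(); M=R.from_quat(o['tool_rot'])
    # desired: tool x = -z ; tool y horizontal
    m=M.as_matrix(); y=m[:,1].copy(); y[2]=0
    if yaw is not None: y=np.array([np.cos(yaw),np.sin(yaw),0])
    y/=np.linalg.norm(y); x=np.array([0,0,-1.]); T=R.from_matrix(np.c_[x,y,np.cross(x,y)])
    rv=(M.inv()*T).as_rotvec()
    dl=M.inv().apply(np.array(target)-o['position'])
    print("t",o['time'],"pos",o['position'],"F",o['ft_force'],"w",o['grip_width'])
    print("tool y",m[:,1],"z",m[:,2],"yaw",np.arctan2(m[1,1],m[0,1]))
    print("shift cm",dl*100,"turn units",np.degrees(rv)/6)
E
python3 -c "
from h import *
go([.508,.231,.25])"
```

```text
t 0.1 pos [0.2325 0.5794 0.2217] F [-0.6065 -0.7941 -0.9833] w 0.08707709114898395
tool y [ 0.3726  0.928  -0.0019] z [ 0.928  -0.3726 -0.0003] yaw 1.1890068802640212
shift cm [ -2.8032 -22.0754  38.5493] turn units [-0.     -0.0033  0.0182]
```

Emit:
send_rows(
  steps=[
    [[-1.5,-1.8,3.2,0,0,0],[-1.5,-1.8,3.2,0,0,0],[0,-1.8,3.2,0,0,0],[0,-1.8,3.2,0,0,0],[0,-1.8,3.2,0,0,0],[0,-1.8,3.2,0,0,0],[0,-1.8,3.2,0,0,0],[0,-1.8,3.2,0,0,0]],
  ],
  gripper=0,
)

```text
time: 0.77
position: [0.4171, 0.3472, 0.2485]
tool_rot: [0.127, 0.697, -0.13, 0.693]
ft_force: [0.0, 0.6, -0.7]
grip_width: 0.0871
```

```bash
python3 -c "
from h import *
go([.508,.231,.25])"
```

```text
t 0.7667 pos [0.4171 0.3472 0.2485] F [ 0.0131  0.6242 -0.7137] w 0.08708932201985817
tool y [ 0.3582  0.9336 -0.0056] z [ 0.9336 -0.3583 -0.0049] yaw 1.2043976705977069
shift cm [-0.1687 -7.5968 12.6519] turn units [-0.0001 -0.0468  0.0534]
```

Emit:
send_rows(
  steps=[
    [[0,-1.9,3.0,0,0,0],[0,-1.9,3.0,0,0,0],[0,-1.9,3.0,0,0,0.05],[0,-1.5,2.5,0,-0.05,0],[0,-0.4,0.8,0,0,0],[0,0,0,0,0,0],[0,0,0,0,0,0]],
  ],
)

```text
time: 1.35
position: [0.5114, 0.2192, 0.2458]
tool_rot: [0.131, 0.695, -0.133, 0.694]
ft_force: [-0.9, -0.2, -0.2]
grip_width: 0.0865
```

```bash
python3 -c "
from h import *
go([.508,.231,.162])
for n in('side','top'):
    p,d=camera(n); cv2.imwrite(f'pics/{n}1.png',p[:,:,::-1])
"
```

```text
t 1.35 pos [0.5114 0.2192 0.2458] F [-0.8634 -0.2043 -0.2156] w 0.08651379832748524
tool y [ 0.3679  0.9299 -0.0032] z [ 0.9299 -0.3679 -0.0011] yaw 1.1940735620915044
shift cm [ 8.3817  0.9977 -0.7357] turn units [-0.     -0.0103  0.0309]
```

View pics/side1.png

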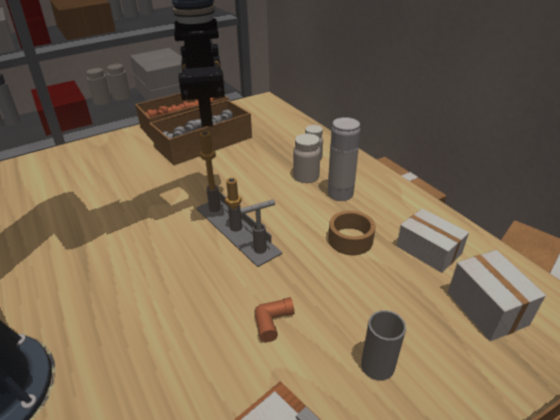

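The gripper hangs over the long pocket (boss at about (206,140), nearer finger tip at about (206,127)). I centre it before going down.

Emit:
send_rows(
  steps=[
    [[0,1.0,-0.75,0,0,0.03],[0,0,0,0,0,0],[0,0,0,0,0,0]],
  ],
)

```text
time: 1.7
position: [0.5041, 0.237, 0.2458]
tool_rot: [0.13, 0.696, -0.13, 0.694]
ft_force: [0.6, -0.4, -0.1]
grip_width: 0.0867
```

```bash
python3 -c "
from h import *
go([.508,.231,.162])
"
```

```text
t 1.7 pos [0.5041 0.237  0.2458] F [ 0.5686 -0.4179 -0.139 ] w 0.08670671849884677
tool y [0.3612 0.9325 0.0005] z [ 0.9325 -0.3612 -0.0032] yaw 1.201223564575844
shift cm [ 8.3791 -0.4214  0.6116] turn units [ 0.     -0.0305 -0.0051]
```

Emit:
send_rows(
  steps=[
    [[0,-0.3,0.4,0,0,0],[0,0,0,0,0,0],[0,0,0,0,0,0]],
  ],
)

```text
time: 1.95
position: [0.5051, 0.2351, 0.246]
tool_rot: [0.128, 0.697, -0.128, 0.694]
ft_force: [-0.2, -0.2, -0.3]
grip_width: 0.0873
```

```bash
python3 -c "
from h import *
go([.508,.231,.162])
"
```

```text
t 1.95 pos [0.5051 0.2351 0.246 ] F [-0.1913 -0.1864 -0.29  ] w 0.08728899515122922
tool y [0.3563 0.9344 0.0005] z [ 0.9344 -0.3563 -0.0035] yaw 1.2065275123134516
shift cm [ 8.3982 -0.285   0.4459] turn units [ 0.     -0.0331 -0.005 ]
```

Emit:
send_rows(
  steps=[
    [[1.5,-0.3,0.45,0,0,0],[1.5,0,0,0,0,0],[0,0,0,0,0,0]],
  ],
)

```text
time: 2.2
position: [0.5093, 0.2311, 0.2166]
tool_rot: [0.129, 0.695, -0.127, 0.696]
ft_force: [-0.4, 0.3, -0.6]
grip_width: 0.0872
```

```bash
python3 -c "
from h import *
go([.508,.231,.162])
"
```

```text
t 2.2 pos [0.5093 0.2311 0.2166] F [-0.4179  0.2765 -0.5848] w 0.08719642464098616
tool y [0.3557 0.9346 0.0027] z [ 0.9346 -0.3557 -0.0001] yaw 1.2070890234643648
shift cm [ 5.4625 -0.067  -0.1149] turn units [ 0.     -0.0012 -0.0261]
```

Centred to about 1 mm. Now straight down.

Emit:
send_rows(
  steps=[
    [[1.4,0,-0.1,0,0,0],[1.4,0,0,0,0,0],[1.4,0,0,0,0,0],[1.2,0,0,0,0,0],[0,0,0,0,0,0]],
  ],
)

```text
time: 2.62
position: [0.5108, 0.2315, 0.1638]
tool_rot: [0.13, 0.694, -0.127, 0.697]
ft_force: [-0.3, -0.3, -0.3]
grip_width: 0.0871
```

```bash
python3 -c "
from h import *
go([.508,.231,.162])
"
```

```text
t 2.6167 pos [0.5108 0.2315 0.1638] F [-0.2926 -0.2904 -0.3403] w 0.0871047207468352
tool y [0.3568 0.9342 0.0052] z [ 0.9342 -0.3568  0.0038] yaw 1.2059371195571635
shift cm [ 0.1764 -0.1462 -0.2462] turn units [-0.0001  0.0364 -0.0495]
```

Emit:
send_rows(
  steps=[
    [[0.1,-0.1,-0.25,0,0.04,-0.05],[0,0,0,0,0,0],[0,0,0,0,0,0]],
  ],
)

```text
time: 2.87
position: [0.509, 0.2315, 0.1645]
tool_rot: [0.128, 0.695, -0.128, 0.696]
ft_force: [0.5, 0.3, 0.5]
grip_width: 0.087
```

```bash
python3 -c "
from h import *
go([.508,.231,.162])
"
```

```text
t 2.8667 pos [0.509  0.2315 0.1645] F [0.4653 0.2501 0.4717] w 0.08702752783439087
tool y [0.3571 0.9341 0.0003] z [ 0.9341 -0.3571  0.0006] yaw 1.2056258340144541
shift cm [ 0.2451 -0.0834 -0.0701] turn units [-0.      0.0057 -0.0031]
```

Emit:
send_rows(
  steps=[
    [[0.2,0,0,0,0,0],[0,0,0,0,0,0],[0,0,0,0,0,0],[0,0,0,0,0,0],[0,0,0,0,0,0],[0,0,0,0,0,0],[0,0,0,0,0,0],[0,0,0,0,0,0]],
  ],
  gripper=1,
  force=25,
)

```text
time: 3.53
position: [0.5108, 0.2321, 0.1656]
tool_rot: [0.129, 0.693, -0.127, 0.698]
ft_force: [-0.3, -0.2, -0.3]
grip_width: 0.0415
```

```bash
python3 -c "
from h import *
go([.508,.231,.162])
p,d=camera('side'); cv2.imwrite('pics/side2.png',cv2.convertScaleAbs(cv2.resize(p[90:280,150:300,::-1],None,fx=3,fy=3),alpha=1.8))
"
```

```text
t 3.5333 pos [0.5108 0.2321 0.1656] F [-0.2746 -0.1968 -0.3177] w 0.04154039793943208
tool y [0.357  0.9341 0.0037] z [ 0.9341 -0.357   0.0057] yaw 1.205781965721184
shift cm [ 0.3559 -0.1981 -0.2222] turn units [-0.0001  0.0542 -0.0357]
```

View pics/side2.png

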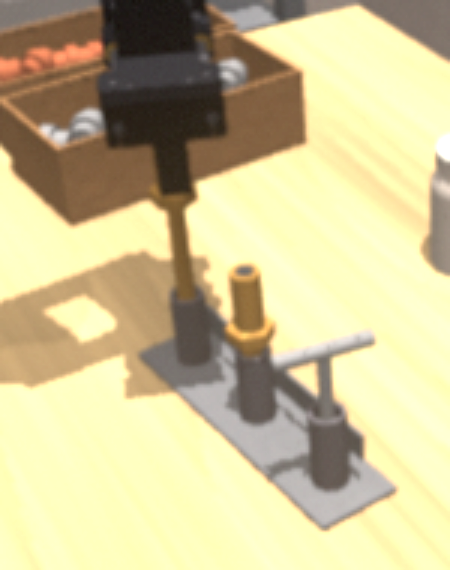

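The fingers are still closing around the boss (at about (172,170) in the crop) and the stem stands upright. I finish the close and correct a small drift.

Emit:
send_rows(
  steps=[
    [[0.3,-0.1,-0.2,0,0.05,-0.03],[0,0,0,0,0,0],[0,0,0,0,0,0],[0,0,0,0,0,0],[0,0,0,0,0,0],[0,0,0,0,0,0]],
  ],
)

```text
time: 4.08
position: [0.5086, 0.232, 0.1624]
tool_rot: [0.129, 0.695, -0.128, 0.695]
ft_force: [-0.0, -0.3, 1.0]
grip_width: 0.0213
```

```bash
python3 -c "
from h import *
go([.508,.231,.30])
"
```

```text
t 4.0833 pos [0.5086 0.232  0.1624] F [-0.0365 -0.2531  0.961 ] w 0.02129483798091498
tool y [0.357  0.9341 0.0007] z [ 0.9341 -0.357   0.0003] yaw 1.205773872324968
shift cm [-13.7604  -0.1008  -0.0179] turn units [-0.      0.0025 -0.0064]
```

Emit:
send_rows(
  steps=[
    [[0,0,0,0,0,0],[0,0,0,0,0,0],[-1,0,0,0,0,0],[-1,0,0,0,0,0],[-1,0,0,0,0,0]],
  ],
  force=35,
)

```text
time: 4.5
position: [0.5062, 0.2312, 0.1911]
tool_rot: [0.127, 0.698, -0.129, 0.693]
ft_force: [0.2, 0.4, -2.8]
grip_width: 0.0214
```

```bash
python3 -c "
from h import *
go([.508,.231,.32])
"
```

```text
t 4.5 pos [0.5062 0.2312 0.1911] F [ 0.1855  0.4384 -2.8243] w 0.021374029030980828
tool y [ 0.357   0.9341 -0.0039] z [ 0.9341 -0.357  -0.0061] yaw 1.2057434797752056
shift cm [-12.8946  -0.0055   0.0995] turn units [-0.0001 -0.0587  0.037 ]
```

Emit:
send_rows(
  steps=[
    [[-1.5,0,0.1,0,-0.05,0.04],[-1.5,0,0,0,0,0],[-1.5,0,0,0,0,0],[0,0,0,0,0,0]],
  ],
)

```text
time: 4.83
position: [0.5076, 0.2309, 0.2416]
tool_rot: [0.129, 0.695, -0.128, 0.696]
ft_force: [0.1, 0.4, -1.2]
grip_width: 0.0214
```

```bash
python3 -c "
from h import *
go([.508,.231,.32])
"
```

```text
t 4.8333 pos [0.5076 0.2309 0.2416] F [ 0.0945  0.4029 -1.1835] w 0.021416699762980943
tool y [0.3569 0.9341 0.0018] z [ 0.9341 -0.3569  0.0015] yaw 1.2058547566363993
shift cm [-7.8424  0.0377  0.0476] turn units [-0.      0.0147 -0.0168]
```

Emit:
send_rows(
  steps=[
    [[-2,0,0,0,0,0],[-2,0,0,0,0,0],[-2,0,0,0,0,0],[-1.8,0,0,0,0,0],[0,0,0,0,0,0]],
  ],
)

```text
time: 5.25
position: [0.5045, 0.2301, 0.321]
tool_rot: [0.128, 0.697, -0.129, 0.694]
ft_force: [0.7, -0.3, -1.9]
grip_width: 0.0212
```

```bash
python3 -c "
from h import *
go([.555,-.281,.32])
p,d=camera('side'); cv2.imwrite('pics/side3.png',p[:,:,::-1])
"
```

```text
t 5.25 pos [0.5045 0.2301 0.321 ] F [ 0.7099 -0.2501 -1.9442] w 0.02119772292206585
tool y [ 0.3569  0.9341 -0.0018] z [ 0.9341 -0.3569 -0.0035] yaw 1.2058176233428164
shift cm [  0.1027 -45.9389  22.9574] turn units [-0.     -0.0339  0.017 ]
```

View pics/side3.png

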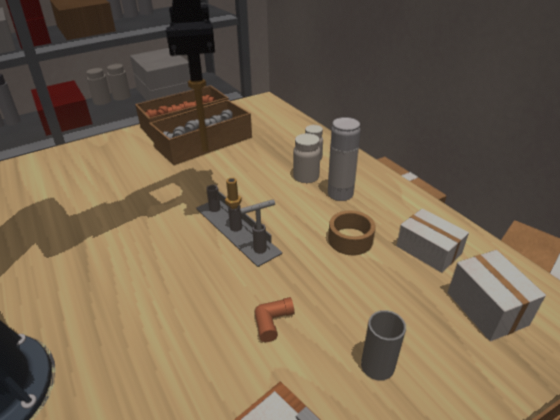

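The pocket is clear of the tube (stem from about (200,90) to (206,150)), hanging upright, and the short pocket and key still stand. I move across to the cup at this height.

Emit:
send_rows(
  steps=[
    [[0,-1.2,0.6,0,0,0],[0,-2.4,1.2,0,0,0],[0,-2.4,1.2,0,0,0],[0,-2.4,1.2,0,0,0],[0,-2.4,1.2,0,0,0],[0,-2.4,1.2,0,0,0],[0,-2.4,1.2,0,0,0],[0,-2.4,1.2,0,0,0]],
  ],
)

```text
time: 5.97
position: [0.5146, 0.0217, 0.3043]
tool_rot: [0.122, 0.707, -0.127, 0.684]
ft_force: [0.5, 0.2, -1.9]
grip_width: 0.0211
```

```bash
python3 -c "
from h import *
go([.555,-.281,.32])
"
```

```text
t 5.9667 pos [0.5146 0.0217 0.3043] F [ 0.4655  0.2156 -1.9212] w 0.021077042626080077
tool y [ 0.3468  0.9378 -0.013 ] z [ 0.9373 -0.3471 -0.0306] yaw 1.2165951097260232
shift cm [ -1.6506 -27.0092  14.2454] turn units [-0.0019 -0.2919  0.1245]
```

Emit:
send_rows(
  steps=[
    [[-1.0,-2.4,1.3,0,-0.2,0.1],[-1.0,-2.4,1.3,0,-0.1,0.03],[-0.2,-2.4,1.3,0,0,0],[-0.2,-2.4,1.3,0,0,0],[-0.2,-2.4,1.3,0,0,0],[0,-2.4,1.3,0,0,0],[0,-2.4,1.3,0,0,0],[0,-2.4,1.3,0,0,0]],
  ],
)

```text
time: 6.63
position: [0.5327, -0.2094, 0.3125]
tool_rot: [0.127, 0.707, -0.125, 0.685]
ft_force: [0.4, -0.1, -2.6]
grip_width: 0.0212
```

```bash
python3 -c "
from h import *
go([.555,-.281,.32])
"
```

```text
t 6.6333 pos [ 0.5327 -0.2094  0.3125] F [ 0.3895 -0.0937 -2.5774] w 0.02123006094038761
tool y [ 0.3505  0.9365 -0.0026] z [ 0.9361 -0.3504 -0.0314] yaw 1.2126451758932095
shift cm [-0.8754 -5.9291  4.5726] turn units [-0.0004 -0.2997  0.0245]
```

Emit:
send_rows(
  steps=[
    [[-0.4,-2.0,1.5,0,-0.2,0.02],[-0.4,-1.5,1.2,0,-0.1,0],[0,-1.0,0.8,0,0,0],[0,-0.4,0.4,0,0,0],[0,0,0,0,0,0],[0,0,0,0,0,0]],
  ],
)

```text
time: 7.13
position: [0.5449, -0.2792, 0.3068]
tool_rot: [0.131, 0.702, -0.128, 0.688]
ft_force: [1.0, 0.5, -3.4]
grip_width: 0.0212
```

```bash
python3 -c "
from h import *
go([.555,-.281,.32])
for n in('side','top'):
    p,d=camera(n); np.save(n+'4.npy',d); np.save(n+'4rgb.npy',p); cv2.imwrite(f'pics/{n}4.png',cv2.convertScaleAbs(p[:,:,::-1],alpha=1.7))
"
```

```text
t 7.1333 pos [ 0.5449 -0.2792  0.3068] F [ 0.9923  0.4852 -3.3538] w 0.021163818947449557
tool y [0.3594 0.9332 0.0011] z [ 0.933  -0.3593 -0.0207] yaw 1.2032007652123067
shift cm [-1.3409  0.1959  0.9774] turn units [ 0.0001 -0.1974 -0.0102]
```

View pics/side4.png

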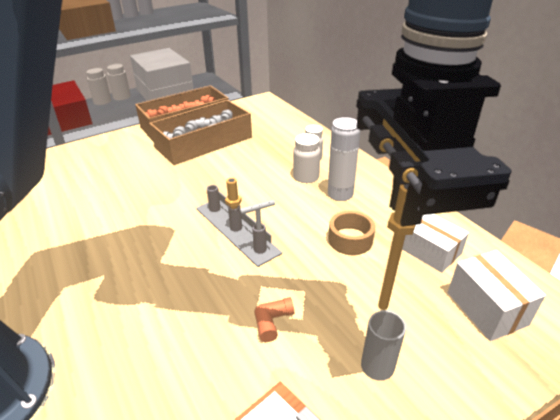

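View pics/top4.png

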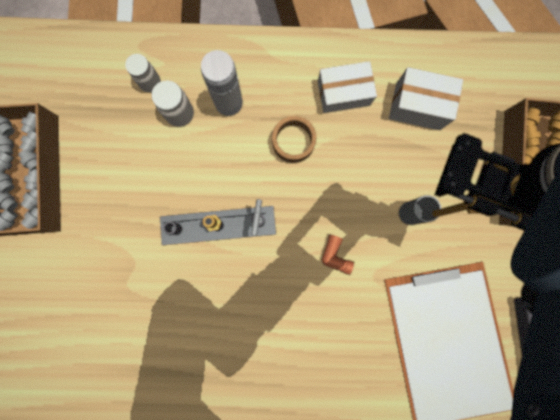

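The pocket hangs above the cup: in the side view the foot is at about (385,308) and the cup rim at (385,328). I straighten it, then measure foot against cup.

Emit:
send_rows(
  steps=[
    [[-0.7,0.2,0.9,0,-0.2,0],[0,0,0,0,0,0],[0,0,0,0,0,0]],
  ],
)

```text
time: 7.48
position: [0.5552, -0.2766, 0.3149]
tool_rot: [0.128, 0.695, -0.127, 0.696]
ft_force: [0.2, -0.3, -3.2]
grip_width: 0.0211
```

```bash
cat > m.py <<'E'
from h import *
import sys
tag=sys.argv[1]
go([.555,-.281,.30])
for n in('side','top'):
    p,d=camera(n); P=cloud(n,d); cv2.imwrite(f'pics/{n}{tag}.png',cv2.convertScaleAbs(p[:,:,::-1],alpha=1.7))
    hsv=cv2.cvtColor(p,cv2.COLOR_RGB2HSV)
    g=(d>0)&(abs(P[...,0]-.555)<.06)&(abs(P[...,1]+.281)<.06)
    S=P[g&(P[...,2]>.115)&(P[...,2]<.36)]
    c=camera_params(n)['position']
    print(n,'lowest z',np.sort(S[:,2])[:5])
    for lo in np.arange(.13,.30,.02):
        T=S[(S[:,2]>lo)&(S[:,2]<lo+.02)]
        if len(T)>8:
            # axis: near surface + radius, away from camera; use lateral mid-extents
            m=T.mean(0); v=(m-c)[:2]; v/=np.linalg.norm(v); l=np.array([-v[1],v[0]])
            s=T[:,:2]@l; k=T[:,:2]@v; q=l*(s.min()+s.max())/2+v*(k.min()+.007)
            print(' z%.2f n%d width %.4f axis %s'%(lo+.01,len(T),np.ptp(s),q))
    T=P[g&(P[...,2]>.099)&(P[...,2]<.110)]
    A=np.c_[2*T[:,:2],np.ones(len(T))];s=np.linalg.lstsq(A,(T[:,:2]**2).sum(1),rcond=None)[0]
    print(' cup',s[:2],'extent mid',(T.min(0)+T.max(0))/2,np.ptp(T,axis=0),len(T))
E
python3 m.py 5
```

```text
t 7.4833 pos [ 0.5552 -0.2766  0.3149] F [ 0.1706 -0.2549 -3.247 ] w 0.021085490142147216
tool y [0.355  0.9349 0.0021] z [ 0.9349 -0.355   0.002 ] yaw 1.2079111114667722
shift cm [ 1.4908 -0.4183  0.1302] turn units [-0.      0.0188 -0.02  ]
side lowest z [0.1578 0.1586 0.1587 0.1587 0.1588]
 z0.16 n62 width 0.0139 axis [ 0.5551 -0.2759]
 z0.18 n114 width 0.0141 axis [ 0.5536 -0.2772]
 z0.20 n121 width 0.0142 axis [ 0.5539 -0.277 ]
 z0.22 n138 width 0.0141 axis [ 0.5532 -0.2775]
 z0.24 n140 width 0.0141 axis [ 0.5544 -0.2766]
 z0.26 n153 width 0.0141 axis [ 0.554  -0.2769]
 z0.28 n159 width 0.0141 axis [ 0.5542 -0.2767]
 z0.30 n320 width 0.0315 axis [ 0.5451 -0.2836]
 cup [ 0.5551 -0.2806] extent mid [ 0.5554 -0.2801  0.1027] [0.0548 0.0544 0.0072] 329
top lowest z [0.1609 0.1623 0.1628 0.1629 0.1635]
 z0.16 n13 width 0.0132 axis [ 0.5558 -0.2778]
 z0.18 n38 width 0.0133 axis [ 0.5559 -0.2777]
 z0.20 n39 width 0.0132 axis [ 0.5556 -0.277 ]
 z0.22 n41 width 0.0129 axis [ 0.5555 -0.2773]
 z0.24 n46 width 0.0135 axis [ 0.5554 -0.2772]
 z0.26 n52 width 0.0134 axis [ 0.5552 -0.2768]
 z0.28 n24 width 0.0131 axis [ 0.5552 -0.2771]
 z0.30 n49 width 0.0305 axis [ 0.553  -0.2682]
 cup [ 0.5556 -0.2812] extent mid [ 0.5559 -0.282   0.1041] [0.0533 0.0539 0.01  ] 156
```

Axis vertical and within 4 mm of the cup axis; the foot lies 157 mm below the TCP, which fits the grip. So the cup floor is reached at TCP z ≈ 0.162.

Emit:
send_rows(
  steps=[
    [[1.3,-0.4,0.1,0,0.02,-0.02],[1.3,0,0,0,0,0],[0,0,0,0,0,0]],
  ],
)

```text
time: 7.83
position: [0.5559, -0.2805, 0.2907]
tool_rot: [0.126, 0.694, -0.128, 0.697]
ft_force: [-0.6, -0.1, -3.1]
grip_width: 0.0209
```

```bash
python3 -c "
from h import *
go([.5555,-.281,.163])
"
```

```text
t 7.8333 pos [ 0.5559 -0.2805  0.2907] F [-0.6441 -0.0972 -3.1203] w 0.020890999526933483
tool y [ 0.3534  0.9355 -0.0017] z [ 0.9355 -0.3534  0.0049] yaw 1.2096100469722568
shift cm [12.7649 -0.04   -0.0841] turn units [0.     0.0464 0.016 ]
```

Emit:
send_rows(
  steps=[
    [[1.5,0,0,0,0.04,0.01],[1.5,0,0,0,0,0],[1.5,0,0,0,0,0],[1.5,0,0,0,0,0],[0,0,0,0,0,0]],
  ],
)

```text
time: 8.25
position: [0.5576, -0.2808, 0.2327]
tool_rot: [0.125, 0.694, -0.128, 0.698]
ft_force: [0.1, 0.4, -3.6]
grip_width: 0.0212
```

```bash
python3 -c "
from h import *
go([.5555,-.281,.163])
"
```

```text
t 8.25 pos [ 0.5576 -0.2808  0.2327] F [ 0.0601  0.4102 -3.6047] w 0.021213482684349912
tool y [ 0.3521  0.9359 -0.0024] z [ 0.9359 -0.3521  0.0057] yaw 1.2109391327128352
shift cm [ 6.9663 -0.0701 -0.2275] turn units [0.0001 0.0545 0.0229]
```

Emit:
send_rows(
  steps=[
    [[1.4,0,-0.2,0,0.05,0.02],[1.4,0,0,0,0,0],[1.4,0,0,0,0,0],[1.2,0,0,0,0,0],[0,0,0,0,0,0]],
  ],
)

```text
time: 8.67
position: [0.558, -0.2816, 0.1799]
tool_rot: [0.125, 0.694, -0.127, 0.698]
ft_force: [-0.7, 0.4, -2.3]
grip_width: 0.0214
```

```bash
python3 -c "
from h import *
go([.5555,-.281,.163])
p,d=camera('side'); cv2.imwrite('pics/side6.png',cv2.convertScaleAbs(p[:,:,::-1],alpha=1.7))
"
```

```text
t 8.6667 pos [ 0.558  -0.2816  0.1799] F [-0.67   0.394 -2.303] w 0.02135560919223851
tool y [ 0.3514  0.9362 -0.0022] z [ 0.9362 -0.3513  0.0068] yaw 1.2117731424391014
shift cm [ 1.6845 -0.0296 -0.2683] turn units [0.0001 0.0648 0.0214]
```

View pics/side6.png

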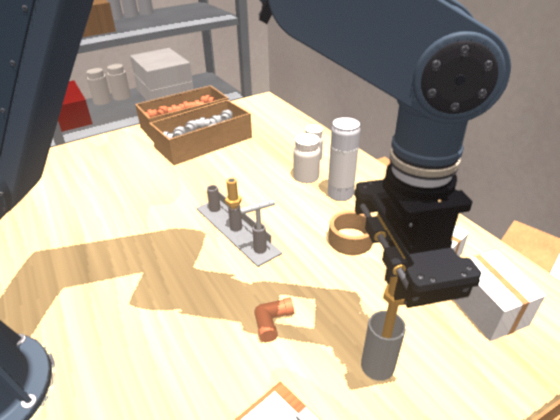

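The stem is inside the cup (it enters at about (388,322)) and the cup is upright. I feel for the floor in small steps.

Emit:
send_rows(
  steps=[
    [[0.6,0,-0.25,0,0.06,0.02],[0.5,0,0,0,0,0],[0.2,0,0,0,0,0],[0,0,0,0,0,0]],
  ],
)

```text
time: 9.05
position: [0.5579, -0.2825, 0.1702]
tool_rot: [0.125, 0.693, -0.127, 0.698]
ft_force: [-0.2, -1.0, -2.9]
grip_width: 0.0209
```

```bash
python3 -c "
from h import *
go([.5555,-.281,.161])
"
```

```text
t 9.05 pos [ 0.5579 -0.2825  0.1702] F [-0.2454 -0.9998 -2.9012] w 0.020861203502039617
tool y [ 0.3511  0.9363 -0.0022] z [ 0.9363 -0.3511  0.0073] yaw 1.2120195066207076
shift cm [ 0.9166  0.0531 -0.2842] turn units [0.0001 0.07   0.0213]
```

Emit:
send_rows(
  steps=[
    [[0.4,0,-0.3,0,0.12,0.03],[0.3,0,0,0,0,0],[0.3,0,0,0,0,0],[0,0,0,0,0,0]],
  ],
)

```text
time: 9.38
position: [0.5563, -0.2824, 0.1615]
tool_rot: [0.126, 0.696, -0.126, 0.695]
ft_force: [-0.5, -0.5, -2.4]
grip_width: 0.0207
```

```bash
python3 -c "
from h import *
go([.5555,-.281,.161])
"
```

```text
t 9.3833 pos [ 0.5563 -0.2824  0.1615] F [-0.5488 -0.4934 -2.4422] w 0.02071730460453058
tool y [ 0.3512  0.9363 -0.0002] z [ 0.9363 -0.3512 -0.0017] yaw 1.2119405213430565
shift cm [ 0.0509  0.1041 -0.122 ] turn units [-0.     -0.0162  0.0015]
```

Emit:
send_rows(
  steps=[
    [[0.2,0,-0.1,0,0,0],[0.1,0,0,0,0,0]],
  ],
)

```text
time: 9.55
position: [0.5569, -0.2829, 0.1614]
tool_rot: [0.126, 0.695, -0.127, 0.697]
ft_force: [-1.2, 1.3, 1.3]
grip_width: 0.021
```

```bash
python3 -c "
from h import *
go([.5555,-.281,.161])
"
```

```text
t 9.55 pos [ 0.5569 -0.2829  0.1614] F [-1.2276  1.3075  1.3258] w 0.020972188451602293
tool y [ 0.3513  0.9363 -0.0008] z [ 0.9363 -0.3513  0.003 ] yaw 1.2118140525257228
shift cm [ 0.0435  0.1233 -0.1999] turn units [0.     0.0283 0.008 ]
```

Emit:
send_rows(
  steps=[
    [[0.2,0,0,0,0.02,0],[0.1,0,0,0,0,0]],
  ],
)

```text
time: 9.72
position: [0.5578, -0.2831, 0.1614]
tool_rot: [0.126, 0.695, -0.127, 0.697]
ft_force: [-1.1, 0.9, 1.5]
grip_width: 0.0213
```

```bash
python3 m.py 7
```

```text
t 9.7167 pos [ 0.5578 -0.2831  0.1614] F [-1.1492  0.9276  1.5431] w 0.02129722551810906
tool y [ 0.3513  0.9363 -0.0012] z [ 0.9363 -0.3513  0.0035] yaw 1.211816875076725
shift cm [-13.8599   0.0811  -0.2831] turn units [0.     0.0337 0.0112]
side lowest z [0.115  0.1153 0.1153 0.1155 0.1158]
 z0.14 n78 width 0.0289 axis [ 0.5485 -0.2881]
 z0.16 n243 width 0.0321 axis [ 0.5439 -0.2898]
 z0.18 n184 width 0.0319 axis [ 0.5431 -0.2898]
 z0.20 n26 width 0.0079 axis [ 0.5438 -0.2966]
 z0.22 n32 width 0.0098 axis [ 0.557  -0.2598]
 z0.24 n598 width 0.0610 axis [ 0.4881 -0.3114]
 z0.26 n858 width 0.0607 axis [ 0.4847 -0.3157]
 z0.28 n1485 width 0.0999 axis [ 0.4956 -0.3274]
 z0.30 n832 width 0.0770 axis [ 0.5236 -0.3169]
 cup [ 0.5548 -0.2803] extent mid [ 0.5559 -0.2801  0.1045] [0.0547 0.0551 0.0108] 336
top lowest z [0.1157 0.1847 0.1852 0.1869 0.1871]
 z0.20 n17 width 0.0082 axis [ 0.5437 -0.2988]
 z0.24 n206 width 0.0928 axis [ 0.5496 -0.2277]
 z0.26 n750 width 0.0842 axis [ 0.5524 -0.2279]
 z0.28 n636 width 0.0953 axis [ 0.5641 -0.2249]
 z0.30 n62 width 0.0152 axis [ 0.5426 -0.2655]
 cup [ 0.5508 -0.2784] extent mid [ 0.5488 -0.2788  0.1041] [0.0392 0.0477 0.0099] 99
```

View pics/side7.png

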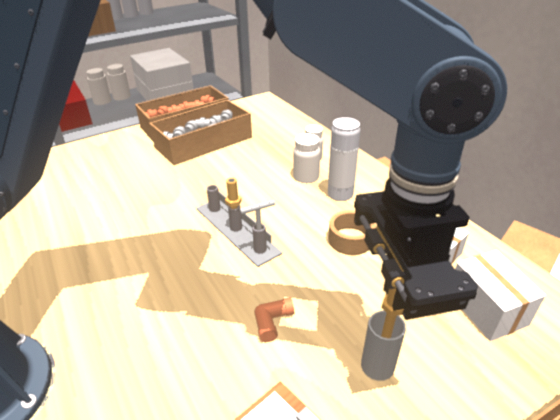

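Floor found: z stalls at 0.161 as predicted and the vertical force rose from about −2.9 to +1.5 N; the cup has not moved. Release.

Emit:
send_rows(
  steps=[
    [[0,0,0,0,0.03,0],[0,0,0,0,0,0],[0,0,0,0,0,0],[0,0,0,0,0,0],[0,0,0,0,0,0],[0,0,0,0,0,0],[0,0,0,0,0,0],[0,0,0,0,0,0]],
  ],
  gripper=0,
)

```text
time: 10.48
position: [0.5584, -0.2839, 0.1604]
tool_rot: [0.125, 0.695, -0.127, 0.696]
ft_force: [-0.1, 0.5, 0.6]
grip_width: 0.0665
```

```bash
python3 -c "
from h import *
go([.5555,-.281,.30])
p,d=camera('side'); cv2.imwrite('pics/side8.png',cv2.convertScaleAbs(cv2.resize(p[230:400,300:480,::-1],None,fx=3,fy=3),alpha=1.8))
p,d=camera('top'); cv2.imwrite('pics/top8.png',cv2.convertScaleAbs(cv2.resize(p[120:300,360:540,::-1],None,fx=3,fy=3),alpha=1.8))
"
```

```text
t 10.4833 pos [ 0.5584 -0.2839  0.1604] F [-0.1225  0.4883  0.5649] w 0.06651053063450521
tool y [ 0.3513  0.9363 -0.0024] z [ 0.9363 -0.3513  0.0024] yaw 1.2118798002578897
shift cm [-13.9628   0.1398  -0.3414] turn units [0.     0.0233 0.0225]
```

View pics/side8.png

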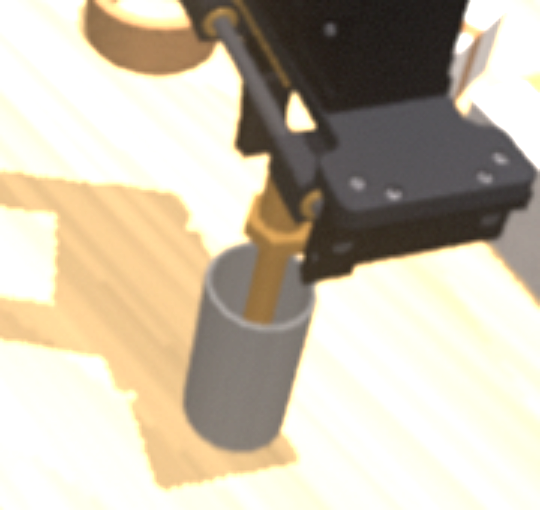

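View pics/top8.png

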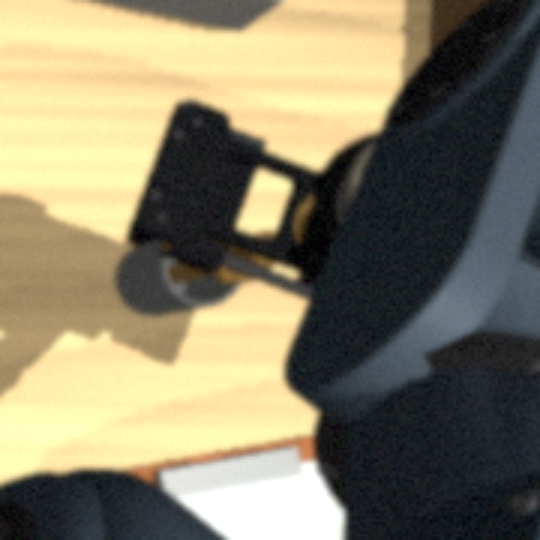

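The pocket stands in the cup (stem at about (265,280) in the crop, inside the rim) with the fingers open on either side of it. I let them open fully, then go straight up.

Emit:
send_rows(
  steps=[
    [[-0.1,0,0,0,0,0],[0,0,0,0,0,0],[0,0,0,0,0,0],[0,0,0,0,0,0]],
  ],
)

```text
time: 10.92
position: [0.5584, -0.284, 0.1616]
tool_rot: [0.125, 0.695, -0.127, 0.697]
ft_force: [0.1, -0.2, 0.1]
grip_width: 0.0866
```

Emit:
send_rows(
  steps=[
    [[-1,0,-0.1,0,0,0.02],[-1.2,0,0,0,0,0],[-1.5,0,0,0,0,0],[-1.5,0,0,0,0,0],[-1.5,0,0,0,0,0],[-1.5,0,0,0,0,0],[-1.5,0,0,0,0,0],[-1.5,0,0,0,0,0]],
  ],
)

```text
time: 11.58
position: [0.5547, -0.2818, 0.2789]
tool_rot: [0.127, 0.697, -0.125, 0.694]
ft_force: [1.0, 0.0, -0.0]
grip_width: 0.0867
```

```bash
python3 m.py 9; python3 -c "
import cv2;i=cv2.imread('pics/side9.png');cv2.imwrite('pics/side9c.png',i)"
```

```text
t 11.5833 pos [ 0.5547 -0.2818  0.2789] F [ 1.0497  0.0014 -0.0241] w 0.08669871766978597
tool y [0.3512 0.9363 0.0027] z [ 0.9363 -0.3512 -0.0051] yaw 1.2119260441163346
shift cm [-2.1075  0.0937 -0.0099] turn units [ 0.0001 -0.0484 -0.0261]
side lowest z [0.1152 0.1152 0.1152 0.1155 0.1157]
 z0.14 n78 width 0.0317 axis [ 0.5476 -0.2881]
 z0.16 n307 width 0.0320 axis [ 0.5474 -0.2882]
 z0.18 n177 width 0.0222 axis [ 0.5522 -0.2848]
 z0.20 n237 width 0.0219 axis [ 0.5519 -0.2849]
 z0.28 n301 width 0.0737 axis [ 0.5198 -0.3089]
 z0.30 n514 width 0.0738 axis [ 0.5193 -0.31  ]
 cup [ 0.555  -0.2804] extent mid [ 0.5558 -0.2806  0.1045] [0.0545 0.0535 0.0109] 335
top lowest z [0.1157 0.1166 0.1167 0.1168 0.1169]
 z0.14 n14 width 0.0267 axis [ 0.5549 -0.2743]
 z0.16 n142 width 0.0311 axis [ 0.5521 -0.2745]
 z0.18 n55 width 0.0208 axis [ 0.5539 -0.2794]
 z0.20 n139 width 0.0209 axis [ 0.5537 -0.2793]
 z0.28 n15 width 0.0170 axis [ 0.5373 -0.3294]
 z0.30 n24 width 0.0071 axis [ 0.5403 -0.3294]
 cup [ 0.5556 -0.2806] extent mid [ 0.5561 -0.2792  0.1041] [0.0536 0.0483 0.0102] 144
```

View pics/side9.png

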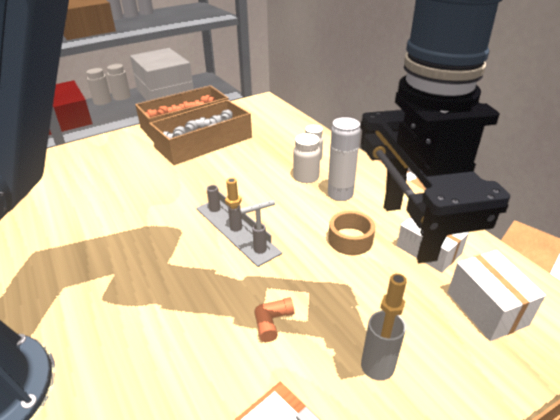

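View pics/top9.png

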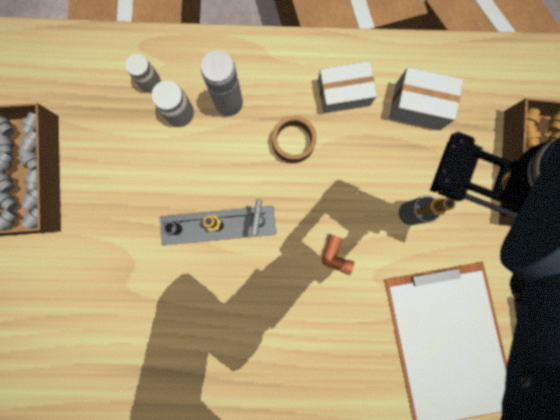

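The long pocket stands upright in the cup (boss top at about (398,280) in the side view), and the short pocket and key are in place. The fingers are clear. I rise a little more, settle, and hand in.

Emit:
send_rows(
  steps=[
    [[-1.5,0,0,0,0,0],[-1,0,0,0,0,0],[0,0,0,0,0,0],[0,0,0,0,0,0],[0,0,0,0,0,0]],
  ],
)

```text
time: 12.1
position: [0.5548, -0.282, 0.3053]
tool_rot: [0.127, 0.696, -0.125, 0.695]
ft_force: [0.5, 0.7, 0.2]
grip_width: 0.0872
```

```bash
python3 -c "
from h import *
p,d=camera('side');P=cloud('side',d)
S=P[250:330,370:420].reshape(-1,3);S=S[(S[:,2]>.17)&(S[:,2]<.23)&(abs(S[:,0]-.555)<.03)]
print('top z',S[:,2].max(),'xy mid',(S.min(0)+S.max(0))/2, 'F',get_obs()['ft_force'])
print(hand_in())"
```

```text
top z 0.20118005441278564 xy mid [ 0.554  -0.2824  0.1856] F [ 0.9638  0.5563 -0.1076]
the job is handed in; nothing more can be done
None
```

The long brass pocket is standing foot down in the steel cup, and I handed the job in at about 12 s. I gripped it by the boss, pulled it straight up out of its tube and carried it over the cup. I then lowered it until it met the cup floor and let go.

- **Reached the bottom:** the descent stalled at TCP z 0.161 m, as predicted, and the vertical force rose by about 4 N before I opened the fingers.
- **Final position:** the pocket's top is at 0.201 m (0.200 m expected) and its axis is within about 2 mm of the cup's centre.
- **Cup, short pocket and key:** the cup is upright and has not moved measurably. In the last pictures I viewed, before the final short rise, the short pocket and the key were still in their tubes.
- **Robot clear:** the open fingers are about 10 cm above the pocket, with force readings of 1 N or less.

No final check failed or disagreed. Along the way the arm drifted 2–3 mm between moves and sagged up to 17 mm during the carry. I corrected both, and the foot stayed above the other pieces.

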